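Let two D cells out of the bench battery feeder

TASK

Get two fat D cells ready for the hand lamp: on the feeder that holds the fat cells, press the paddle at the raised back end of its rocker all the way down, so that the gate at the other end lifts and one cell rolls down into the open pick-up trough, then let the paddle come right up again. Do the same a second time, so that two cells lie in the trough and the other two wait behind the shut gate. Work only on the paddle: touch neither the cells nor the gate, and leave the slim-cell feeder, its cells and the lamp, tape and connector as they are.

Things in the scene. Friction and masses are not known exactly. Their poses are not given: they have to be found in the camera images.
- d_feeder: Feeder for fat D cells, the bigger of two, fixed: grey steel lane 70 mm wide, 235 mm long. Origin on the bench, mid-width; +x points up its 8 degree slope to the back end, z up. Gate at x = -42 mm, open pick-up trough from there to the front lip at x = -134 mm; back wall at x = 99 mm, 91 mm above the bench, the tallest part of the lane. The two feeders may swap places.
- d_rocker (a joint): Angle of the D feeder's rocker, rad. 0: paddle up, gate shut; grows as the paddle is pressed, stop at 0.55. A cell gets through only above about 0.48 (pressed less, it can catch under the gate until pressed fully). Sprung back to 0; the paddle takes about 4 N to start, 8 N at the stop. Held down, a chock holds back the next cells: one cell a press; the next reaches the gate within 1.5 s of release.
- d_paddle (a point): Centre of the top face of the D feeder's paddle, a flat black plate 36 mm (feeder x) by 79 mm (y), 7 mm thick, at the rocker's back end beyond the lane's back wall. At rest 113 mm above the bench and 123 mm along feeder +x from its origin, sloping 16 degrees up to +x; at the stop 50 mm above the bench, 9 mm further along +x, sloping 16 degrees down. Bare bench below it.
- d_pivot (a point): The rocker's hinge axis, in the middle of the D feeder's width: 17 mm along the feeder's +x from its origin, 65 mm above the bench. The axis runs along the feeder's y. The paddle's centre is 106 mm towards +x and 47 mm above it at rest.
- aa_rocker (a joint): Angle of the rocker of the other, smaller feeder for slim AA cells, rad; 0 at rest, gate shut. To be left alone.
- aa_feeder: The other feeder, of the same make but smaller, for slim AA cells (14.5 mm by 50 mm), screwed down; 59 mm wide, 136 mm long, its own paddle (36 by 68 mm) 79 mm above the bench, centred 78 mm along its +x. Origin on the bench in the middle of its width, axes as for the D feeder. To be left alone.
- lamp: Loose black hand lamp, box body 110 by 62 by 66 mm with a round head 72 mm across at its +x end and a handle on top, 106 mm high in all. Origin under its middle. To be left alone.
- tape: Loose roll of black tape lying flat, 68 mm across, 19 mm high; origin at the centre of its underside. To be left alone.
- connector: Loose steel cable connector with a black tail, a barrel 19 mm across and 65 mm long lying along its x; origin under its middle. To be left alone.
- d_cell1: D cell number 1 counted from the gate at the start: a fat grey battery 34 mm in diameter and 61 mm long lying across the lane, origin at its centre, y along its length. It rolls, so its x and z axes turn. Not to be touched.
- d_cell2: D cell number 2 counted from the gate at the start: a fat grey battery 34 mm in diameter and 61 mm long lying across the lane, origin at its centre, y along its length. It rolls, so its x and z axes turn. Not to be touched.
- d_cell3: D cell number 3 counted from the gate at the start: a fat grey battery 34 mm in diameter and 61 mm long lying across the lane, origin at its centre, y along its length. It rolls, so its x and z axes turn. Not to be touched.
- d_cell4: D cell number 4 counted from the gate at the start: a fat grey battery 34 mm in diameter and 61 mm long lying across the lane, origin at its centre, y along its length. It rolls, so its x and z axes turn. Not to be touched.
- aa_cell1: AA cell number 1 from the gate of the other feeder, a slim grey battery 14.5 mm in diameter, 50 mm long, origin at its centre. Not to be touched.
- aa_cell2: AA cell number 2 from the gate of the other feeder, a slim grey battery 14.5 mm in diameter, 50 mm long, origin at its centre. Not to be touched.
- aa_cell3: AA cell number 3 from the gate of the other feeder, a slim grey battery 14.5 mm in diameter, 50 mm long, origin at its centre. Not to be touched.
- aa_cell4: AA cell number 4 from the gate of the other feeder, a slim grey battery 14.5 mm in diameter, 50 mm long, origin at its centre. Not to be touched.

How it is judged (in metres and radians):
On the way:
1. The first D cell lies in the trough, the paddle has come up again and the second cell is still behind the gate (x of d_cell1 in the frame of d_feeder below -0.062 m and z of d_cell1 in the frame of d_feeder between 0.035 and 0.062 m and x of d_cell2 in the frame of d_feeder above -0.034 m and value of joint d_rocker below 0.06 rad), for 0.2 s.
At the end, for the whole second after the job is handed in: D cells 1 and 2 (the two nearest the gate at the start) lie still (under 0.03 m/s) in the pick-up trough, their centres more than 20 mm in front of the gate, cells 3 and 4 lie still behind the gate, and the rockers of both feeders are up (angle under 0.06 rad) (x of each of d_cell1, d_cell2 in the frame of d_feeder below -0.062 m and z of d_cell1 in the frame of d_feeder between 0.035 and 0.062 m and z of d_cell2 in the frame of d_feeder between 0.035 and 0.062 m and x of each of d_cell3, d_cell4 in the frame of d_feeder above -0.034 m and value of joint each of d_rocker, aa_rocker below 0.06 rad and linear speed of each of d_cell1, d_cell2, d_cell3, d_cell4 below 0.03 m/s); the robot touches nothing.
It fails at once if The robot touches a cell, fat or slim (over 0.3 N) (contact force between any of the fingers, the arm and d_cell1 above 0.3 N or contact force between any of the fingers, the arm and d_cell2 above 0.3 N or contact force between any of the fingers, the arm and d_cell3 above 0.3 N or contact force between any of the fingers, the arm and d_cell4 above 0.3 N or contact force between any of the fingers, the arm and aa_cell1 above 0.3 N or contact force between any of the fingers, the arm and aa_cell2 above 0.3 N or contact force between any of the fingers, the arm and aa_cell3 above 0.3 N or contact force between any of the fingers, the arm and aa_cell4 above 0.3 N).
It fails at once if The robot touches the gate of the D feeder (over 0.3 N) (contact force between any of the fingers, the arm and d_gate_blade above 0.3 N or contact force between any of the fingers, the arm and d_gate_bar above 0.3 N).
It fails at once if A D cell is lifted out of the feeder (90 mm or more above the bench) or has left it (height (world z) of any of d_cell1, d_cell2, d_cell3, d_cell4 above 0.09 m or height (world z) of any of d_cell1, d_cell2, d_cell3, d_cell4 below 0.03 m).
It fails at once if The slim-cell feeder's rocker is pressed (over 0.08 rad) (value of joint aa_rocker above 0.08 rad).
It fails at once if The lamp, tape or connector is moved by more than 15 mm (distance of any of lamp, tape, connector from where it was at the start of the episode above 0.015 m).
It also fails if it takes over 48 s, if anything falls off the work surface, if the arm or the gripper's body presses on something with over 40 N, if the wrist force passes 120 N, or if a joint passes its speed limit or range.

ROBOT

A 6-joint arm with a two-finger parallel gripper is mounted at the origin on the work surface. World frame = base frame: x ahead of the robot, y to its left, z up, the work surface at z = 0. Lengths are in mm, angles in degrees, forces in N, time in s.
With the tool pointing down it reaches from about 275 to 725 mm from the base axis. Payload 15.9 kg.
Tool frame: the origin (TCP) lies at the very end of the fingers, on their centre line; the grasp point (between the pads) lies 19 mm behind it; y points along the fingers, z is the direction in which the jaws open and shut, and the axes are right-handed (so a half turn about y gives the same grasp; the last joint's range is limited). The gripper opens to 85 mm and grips with 20 to 120 N. Pads are 22 mm wide; open, the fingers measure 114 mm over their backs; the gripper's body (76 mm by 85 mm) begins 54 mm behind the grasp point. The pads swing forward as they close: fully open they stand 13 mm farther back than shut.
Start: joints at [-65.546, 12.198, -1.971, 75.831, 0, 90], TCP at [206.972, -455.135, 231.306] pointing down, gripper open.
Joint ranges: [-170.91, 170.91], [-42.67, 98.43], [-65.05, 77.54], [-120.47, 116.71], [-90, 82.35], [-180, 180]. Speed limits (degrees/s): [108.29, 108.29, 136.94, 147.25, 180, 180].

INTERFACE

Orientations are given as a 3x3 rotation matrix whose columns are the frame's x, y, z axes.
In Python, from plant import env, imaging gives the robot as it stands.
- The arm moves only by the tool step_arm, never from a script. Its argument "moves" is a list of rows, each an object of numbers: "rx", "ry", "rz": the turn, a rotation vector about the world's x, y, z in degrees; "x", "y", "z": the shift along the world's x, y, z in mm; "hand": the opening in per cent of the stroke, from 0 (shut) to 100 (fully open). In form: [{"rx": .., "ry": .., "rz": .., "x": .., "y": .., "z": .., "hand": ..}, ...]. A call has 1 to 20 rows; each row shifts and turns the commanded pose from where the row before left it; what a row does not reach is not made up. A row lasts 1/12 s, in which the tool goes at most 41.7 mm and 7.16 degrees, less where a joint would pass 70% of its speed; a pose out of reach is approached as far as the arm can. A call is refused whole if a number of a shift passes 41.7 or a number of a turn 7.16, either way. A call with a gripper value outside its range is refused whole. The fingers move at their own pace and stop on an object; the grip force is fixed at half the most. Time passes only in rows, so rows that do not move let the fingers close. It gives the time, the measured TCP pose, the force and the opening at its end, in the units of the state.
- env.get_state(): the state, without advancing time (a new reading comes with each control period).
- imaging.capture(name): name is "side" or "top"; returns a dict with "color" (400x640x3 uint8, red, green, blue), "z_map" (400x640 float32, mm along the optical axis (not along the pixel's ray), 0 where there is no reading), "mtx" (3x3 intrinsics, pixels), "rvec" (rotation vector, rad) and "tvec" (3), from world to camera coordinates, as OpenCV has them. Camera axes: x right, y down, z forward; pixel columns grow to the right and rows downward; lengths in mm; the calibration is good to about 2 mm. A picture is of the moment at which its call begins.
- env.job_done(): hands the job in, once; it reports no verdict.
The state is a dict: "time_s": time; "qpos": joint angles; "qvel": joint speeds; "joint_torque": joint torques, N m; "tcp_pos": TCP position; "tcp_rot": TCP orientation; "ft_force": force on the tool from outside, world axes, zero at the start; "torque": the same for the moment, N m; "finger_gap": finger opening in mm.
Only numpy, scipy, OpenCV 4.12 (cv2) and the standard library are available. Lean on these libraries where they do the work, as an engineer would, in place of code of your own. Each camera call takes 0.05 s, during which the arm holds its last target.

## Working session

There is one attempt and no reset: what is moved stays moved. The work goes in short steps, Python scripts to look and compute and a tool call to move; the robot and the scene stay as the last step left them, time stands still between calls to the robot, and variables do not carry over. Pictures are saved under pics/ and viewed, and the job is handed in when it is done.

Besides the shell and the picture viewer there is one more tool, called by a JSON object that holds its "method" and its "body", one argument or row to a line. step_arm: Moves the arm, as the interface text tells. Its arguments: {"type":"object","properties":{"moves":{"type":"array"}},"required":["moves"]}

```bash
mkdir -p pics; ls
python3 - <<'E'
from plant import env, imaging
import cv2,numpy as np
s=env.get_state(); print(s['time_s'],s['tcp_pos'],s['tcp_rot'],s['finger_gap'],s['ft_force'])
for n in('side','top'):
    c=imaging.capture(n); cv2.imwrite(f'pics/{n}0.png',c['color'][:,:,::-1]); np.savez(f'{n}0.npz',**c)
    R=cv2.Rodrigues(np.array(c['rvec'],float))[0]; print(n,(-R.T@np.array(c['tvec']).ravel()))
E
```

```text
pics
0.0 [ 206.82753359 -454.84540131  230.83350231] [[-9.10291120e-01 -4.54808080e-04  4.13968441e-01]
 [-4.13968690e-01  9.85397963e-04 -9.10290587e-01]
 [ 6.08385573e-06 -9.99999411e-01 -1.08527532e-03]] 85.34815357948321 [ 0.05549299 -0.2399979  -0.32464435]
side [217.80073938 589.51877286 673.38780573]
top [ 312.56119992    6.57089863 1201.65013733]
```

View pics/top0.png

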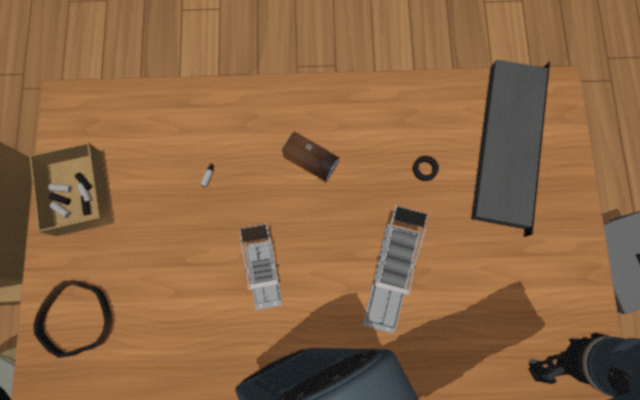

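View pics/side0.png

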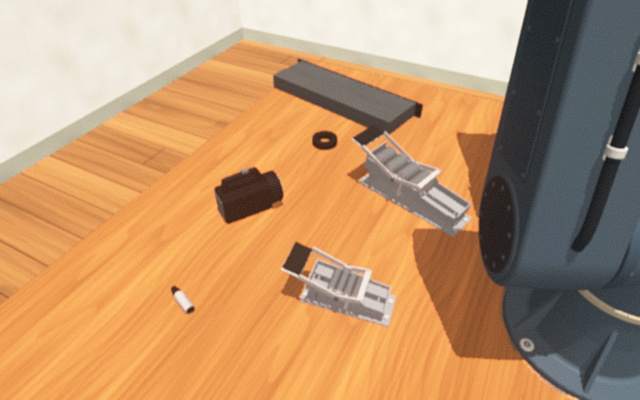

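The D feeder is the larger one, on the right in the top view, with its black paddle at about (410,216). The AA feeder is at about (260,265). Next I'll take an enlarged crop and measure depth.

```bash
cat > h.py <<'E'
import numpy as np,cv2
def cloud(c):
    K=np.array(c['mtx'],float);R=cv2.Rodrigues(np.array(c['rvec'],float))[0];t=np.array(c['tvec'],float).ravel()
    z=np.array(c['z_map'],float);v,u=np.mgrid[:400,:640]
    p=np.stack([(u-K[0,2])/K[0,0]*z,(v-K[1,2])/K[1,1]*z,z],-1)
    P=(p-t)@R; P[z==0]=np.nan
    return P
E
python3 - <<'E'
import numpy as np,cv2
from h import cloud
c=np.load('top0.npz'); P=cloud(c); col=c['color']
im=cv2.resize(col[195:345,350:450,::-1],None,fx=4,fy=4,interpolation=cv2.INTER_CUBIC);cv2.imwrite('pics/ct.png',im)
for n,(r0,r1,c0,c1) in {'top':(198,235,385,435)}.items():
    sub=P[r0:r1,c0:c1]; g=col[r0:r1,c0:c1].max(-1)
    m=(sub[...,2]>95)&(sub[...,2]<130)&(g<70)
    q=sub[m]; print(m.sum(),q.mean(0),q.min(0),q.max(0))
    r=cv2.minAreaRect(q[:,:2].astype(np.float32)); print(r, cv2.boxPoints(r))
c=np.load('side0.npz'); P=cloud(c); col=c['color']
im=cv2.resize(col[110:240,340:480,::-1],None,fx=4,fy=4,interpolation=cv2.INTER_CUBIC);cv2.imwrite('pics/cs.png',im)
sub=P[110:160,345:400];g=col[110:160,345:400].max(-1)
m=(sub[...,2]>95)&(sub[...,2]<130)&(g<70);q=sub[m];print(m.sum(),q.mean(0));r=cv2.minAreaRect(q[:,:2].astype(np.float32)); print(r, cv2.boxPoints(r))
E
```

```text
380 [ 510.69701216 -223.80286285  112.39892901] [ 488.76563788 -259.61171172  102.37359548] [ 532.1472417  -189.07647935  119.81512505]
((510.7576904296875, -224.3723907470703), (70.32160949707031, 30.36001205444336), 73.10816192626953) [[ 486.0161  -253.60538]
 [ 515.0662  -262.42697]
 [ 535.49927 -195.1394 ]
 [ 506.44916 -186.31781]]
189 [ 511.01634305 -224.31729875  113.47526958]
((513.271484375, -224.57614135742188), (74.82418823242188, 29.593795776367188), 73.8145980834961) [[ 488.63257 -256.3808 ]
 [ 517.05347 -264.62997]
 [ 537.9104  -192.77148]
 [ 509.4895  -184.52231]]
```

View pics/ct.png

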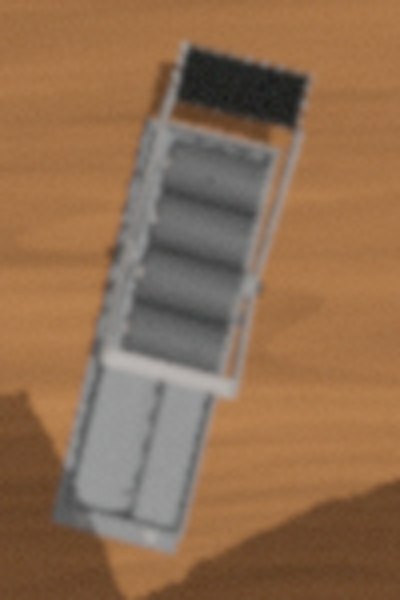

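View pics/cs.png

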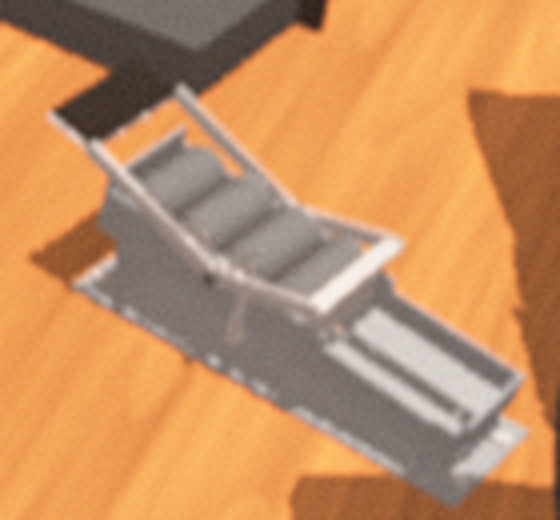

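The paddle centre is at about (511,-224,113) and both cameras agree. Feeder yaw is about -16.5°. I'll shut the fingers, go above the paddle and turn the jaws along feeder y, which is about -41°.

{"method": "step_arm", "body": {
  "moves": [
    {"x": 25.5,"y": 19.2,"rz": -3.4,"hand": 0},
    {"x": 25.5,"y": 19.2,"rz": -3.4,"hand": 0},
    {"x": 25.5,"y": 19.2,"rz": -3.4,"hand": 0},
    {"x": 25.5,"y": 19.2,"rz": -3.4,"hand": 0},
    {"x": 25.5,"y": 19.2,"rz": -3.4,"hand": 0},
    {"x": 25.5,"y": 19.2,"rz": -3.4,"hand": 0},
    {"x": 25.5,"y": 19.2,"rz": -3.4,"hand": 0},
    {"x": 25.5,"y": 19.2,"rz": -3.4,"hand": 0},
    {"x": 25.5,"y": 19.2,"rz": -3.4,"hand": 0},
    {"x": 25.5,"y": 19.2,"rz": -3.4,"hand": 0},
    {"x": 25.5,"y": 19.2,"rz": -3.4,"hand": 0},
    {"x": 25.5,"y": 19.2,"rz": -3.4,"hand": 0},
    {"hand": 0},
    {"hand": 0}
  ]
}}

```text
invalid input
```

Run:
```python
from plant import env, imaging
import cv2,numpy as np
s=env.get_state(); print(s['time_s'],s['tcp_pos'],s['tcp_rot'],s['finger_gap'],s['ft_force'],s['qpos'])
for n in('side','top'):
    c=imaging.capture(n); np.savez(f'{n}1.npz',**c)
    cv2.imwrite(f'pics/{n}1.png',c['color'][:,:,::-1])
```

```text
0.1 [ 206.8360431  -454.86356421  230.86356136] [[-9.10305579e-01 -4.39546818e-04  4.13936661e-01]
 [-4.13936894e-01  9.31637581e-04 -9.10305102e-01]
 [ 1.44827616e-05 -9.99999469e-01 -1.03001953e-03]] 85.29600685603212 [-1.02282388  0.39784952  0.15066615] [-6.55471832e+01  1.22219297e+01 -2.00501534e+00  7.58320708e+01
 -8.29356457e-04  9.00004321e+01]
```

View pics/side1.png

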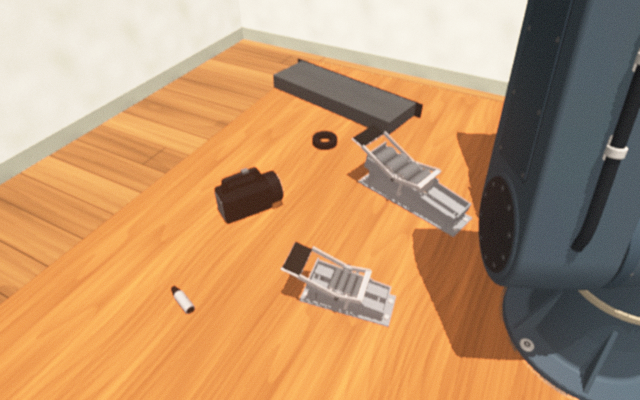

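The call was refused and nothing moved, so rows probably need every key. I'll send full rows.

{"method": "step_arm", "body": {
  "moves": [
    {"rx": 0,"ry": 0,"rz": -3.4,"x": 25.5,"y": 19.2,"z": 0,"hand": 0},
    {"rx": 0,"ry": 0,"rz": -3.4,"x": 25.5,"y": 19.2,"z": 0,"hand": 0},
    {"rx": 0,"ry": 0,"rz": -3.4,"x": 25.5,"y": 19.2,"z": 0,"hand": 0},
    {"rx": 0,"ry": 0,"rz": -3.4,"x": 25.5,"y": 19.2,"z": 0,"hand": 0},
    {"rx": 0,"ry": 0,"rz": -3.4,"x": 25.5,"y": 19.2,"z": 0,"hand": 0},
    {"rx": 0,"ry": 0,"rz": -3.4,"x": 25.5,"y": 19.2,"z": 0,"hand": 0},
    {"rx": 0,"ry": 0,"rz": -3.4,"x": 25.5,"y": 19.2,"z": 0,"hand": 0},
    {"rx": 0,"ry": 0,"rz": -3.4,"x": 25.5,"y": 19.2,"z": 0,"hand": 0},
    {"rx": 0,"ry": 0,"rz": -3.4,"x": 25.5,"y": 19.2,"z": 0,"hand": 0},
    {"rx": 0,"ry": 0,"rz": -3.4,"x": 25.5,"y": 19.2,"z": 0,"hand": 0},
    {"rx": 0,"ry": 0,"rz": -3.4,"x": 25.5,"y": 19.2,"z": 0,"hand": 0},
    {"rx": 0,"ry": 0,"rz": -3.4,"x": 25.5,"y": 19.2,"z": 0,"hand": 0},
    {"rx": 0,"ry": 0,"rz": 0,"x": 0,"y": 0,"z": 0,"hand": 0},
    {"rx": 0,"ry": 0,"rz": 0,"x": 0,"y": 0,"z": 0,"hand": 0}
  ]
}}

```text
time_s: 1.37
tcp_pos: [513.7, -223.7, 230.7]
tcp_rot: [[-0.96, -0.001, -0.279], [0.279, 0.0, -0.96], [0.001, -1.0, -0.0]]
ft_force: [-0.2, -0.2, -0.9]
finger_gap: 0.2
```

Run:
```python
from plant import env, imaging
import cv2,numpy as np
s=env.get_state(); print(s['time_s'],s['tcp_pos'],s['tcp_rot'],s['finger_gap'],s['ft_force'],s['qpos'])
for n in('side','top'):
    c=imaging.capture(n); np.savez(f'{n}1.npz',**c)
    cv2.imwrite(f'pics/{n}1b.png',c['color'][:,:,::-1])
```

```text
1.3667 [ 513.73115724 -223.66651201  230.69354932] [[-9.60285496e-01 -8.70090786e-04 -2.79017936e-01]
 [ 2.79017749e-01  3.31916499e-04 -9.60285887e-01]
 [ 9.28146559e-04 -9.99999566e-01 -7.59638273e-05]] 0.2029832030446696 [-0.21153004 -0.15522442 -0.94649363] [-2.35257937e+01  1.95290566e+01  7.71784580e+00  7.82420891e+01
 -2.46253335e-03  1.72675806e+02]
```

View pics/side1b.png

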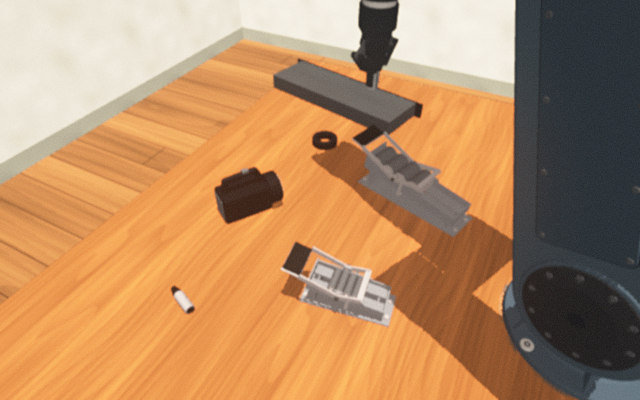

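The fingertip at (373,88) stands over the paddle. I'll go down to just above it, then press.

{"method": "step_arm", "body": {
  "moves": [
    {"rx": 0,"ry": 0,"rz": 0,"x": 0,"y": 0,"z": -26,"hand": 0},
    {"rx": 0,"ry": 0,"rz": 0,"x": 0,"y": 0,"z": -26,"hand": 0},
    {"rx": 0,"ry": 0,"rz": 0,"x": 0,"y": 0,"z": -26,"hand": 0},
    {"rx": 0,"ry": 0,"rz": 0,"x": 0,"y": 0,"z": -26,"hand": 0},
    {"rx": 0,"ry": 0,"rz": 0,"x": 0,"y": 0,"z": -6,"hand": 0},
    {"rx": 0,"ry": 0,"rz": 0,"x": 0.5,"y": -0.2,"z": -8,"hand": 0},
    {"rx": 0,"ry": 0,"rz": 0,"x": 0.6,"y": -0.2,"z": -8,"hand": 0},
    {"rx": 0,"ry": 0,"rz": 0,"x": 0.6,"y": -0.2,"z": -8,"hand": 0}
  ]
}}

```text
time_s: 2.13
tcp_pos: [516.1, -226.4, 98.7]
tcp_rot: [[-0.959, 0.004, -0.282], [0.282, -0.002, -0.959], [-0.004, -1.0, 0.001]]
ft_force: [3.7, -1.5, 5.5]
finger_gap: -0.1
```

Run:
```python
from plant import env, imaging
import cv2,numpy as np
for n in('side','top'):
    c=imaging.capture(n)
    cv2.imwrite(f'pics/{n}2.png',c['color'][:,:,::-1])
    if n=='side':cv2.imwrite('pics/cs2.png',cv2.resize(c['color'][60:240,340:480,::-1],None,fx=3,fy=3,interpolation=cv2.INTER_CUBIC))
```

```text
(no output)
```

View pics/cs2.png

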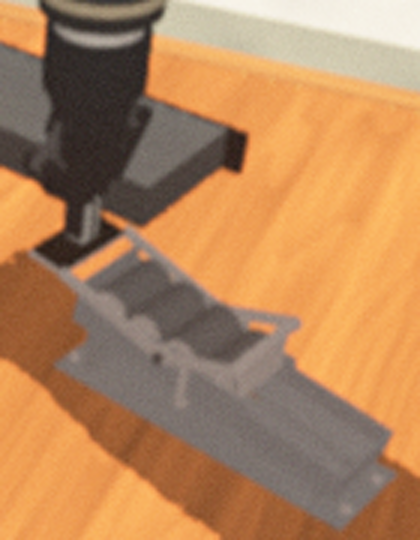

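The finger is on the paddle at crop (85,235) and the force is as expected. I'll press on to the stop.

{"method": "step_arm", "body": {
  "moves": [
    {"rx": 0,"ry": 0,"rz": 0,"x": 0.6,"y": -0.2,"z": -10,"hand": 0},
    {"rx": 0,"ry": 0,"rz": 0,"x": 0.6,"y": -0.2,"z": -10,"hand": 0},
    {"rx": 0,"ry": 0,"rz": 0,"x": 0.6,"y": -0.2,"z": -10,"hand": 0},
    {"rx": 0,"ry": 0,"rz": 0,"x": 0.6,"y": -0.2,"z": -8,"hand": 0},
    {"rx": 0,"ry": 0,"rz": 0,"x": 0.6,"y": -0.2,"z": -4,"hand": 0},
    {"rx": 0,"ry": 0,"rz": 0,"x": 0,"y": 0,"z": -2,"hand": 0},
    {"rx": 0,"ry": 0,"rz": 0,"x": 0,"y": 0,"z": -1,"hand": 0}
  ]
}}

```text
time_s: 2.82
tcp_pos: [518.2, -226.8, 53.4]
tcp_rot: [[-0.96, 0.001, -0.282], [0.282, -0.001, -0.96], [-0.001, -1.0, 0.0]]
ft_force: [-2.8, 0.4, 8.8]
finger_gap: -0.0
```

{"method": "step_arm", "body": {
  "moves": [
    {"rx": 0,"ry": 0,"rz": 0,"x": 0,"y": 0,"z": -1.5,"hand": 0},
    {"rx": 0,"ry": 0,"rz": 0,"x": 0,"y": 0,"z": 0,"hand": 0}
  ]
}}

```text
time_s: 2.98
tcp_pos: [518.2, -226.8, 52.3]
tcp_rot: [[-0.96, 0.001, -0.282], [0.282, -0.001, -0.96], [-0.002, -1.0, 0.0]]
ft_force: [-4.0, 0.8, 13.0]
finger_gap: -0.0
```

{"method": "step_arm", "body": {
  "moves": [
    {"rx": 0,"ry": 0,"rz": 0,"x": 0,"y": 0,"z": -1,"hand": 0},
    {"rx": 0,"ry": 0,"rz": 0,"x": 0,"y": 0,"z": 0,"hand": 0},
    {"rx": 0,"ry": 0,"rz": 0,"x": 0,"y": 0,"z": 0,"hand": 0},
    {"rx": 0,"ry": 0,"rz": 0,"x": 0,"y": 0,"z": 0,"hand": 0}
  ]
}}

```text
time_s: 3.32
tcp_pos: [518.2, -226.8, 51.9]
tcp_rot: [[-0.96, 0.002, -0.281], [0.281, -0.001, -0.96], [-0.002, -1.0, 0.0]]
ft_force: [-7.1, 1.4, 20.0]
finger_gap: 0.0
```

```bash
cat > v.py <<'E'
import sys
from plant import env, imaging
import cv2,numpy as np
k=sys.argv[1]
a=imaging.capture('side')['color'][60:240,340:480,::-1]
b=imaging.capture('top')['color'][195:345,340:457,::-1]
r=lambda i:cv2.resize(i,(390,500),interpolation=cv2.INTER_CUBIC)
cv2.imwrite(f'pics/v{k}.png',np.hstack([r(a),r(b)]))
s=env.get_state();print(s['time_s'],s['tcp_pos'],s['ft_force'])
E
python3 v.py 3
```

```text
3.4167 [ 518.19277905 -226.80475645   51.92733861] [-8.20763943  2.01076659 21.38387732]
```

View pics/v3.png

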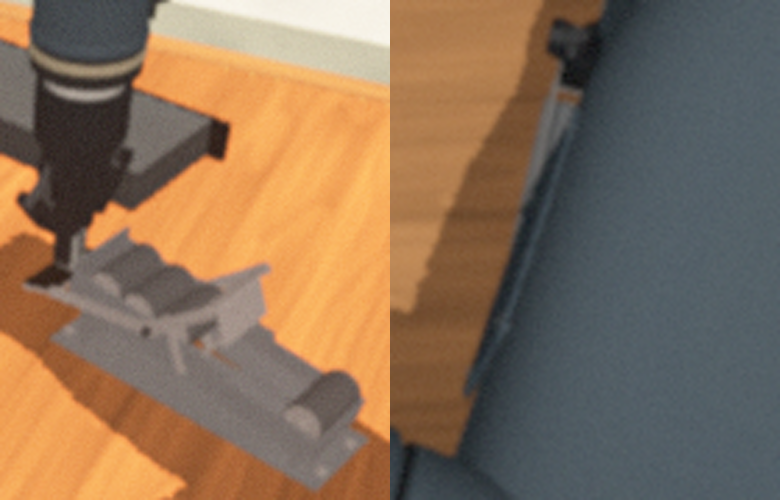

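The gate is up and one cell has rolled to the front lip at (320,405) in the side crop, with three still held back. I'll raise the tool clear along the same path.

{"method": "step_arm", "body": {
  "moves": [
    {"rx": 0,"ry": 0,"rz": 0,"x": 0,"y": 0,"z": 4,"hand": 0},
    {"rx": 0,"ry": 0,"rz": 0,"x": -0.6,"y": 0.2,"z": 10,"hand": 0},
    {"rx": 0,"ry": 0,"rz": 0,"x": -0.6,"y": 0.2,"z": 10,"hand": 0},
    {"rx": 0,"ry": 0,"rz": 0,"x": -0.6,"y": 0.2,"z": 10,"hand": 0},
    {"rx": 0,"ry": 0,"rz": 0,"x": -0.6,"y": 0.2,"z": 10,"hand": 0},
    {"rx": 0,"ry": 0,"rz": 0,"x": -0.6,"y": 0.2,"z": 10,"hand": 0},
    {"rx": 0,"ry": 0,"rz": 0,"x": -0.6,"y": 0.2,"z": 10,"hand": 0},
    {"rx": 0,"ry": 0,"rz": 0,"x": 0,"y": 0,"z": 10,"hand": 0},
    {"rx": 0,"ry": 0,"rz": 0,"x": 0,"y": 0,"z": 10,"hand": 0},
    {"rx": 0,"ry": 0,"rz": 0,"x": 0,"y": 0,"z": 0,"hand": 0},
    {"rx": 0,"ry": 0,"rz": 0,"x": 0,"y": 0,"z": 0,"hand": 0},
    {"rx": 0,"ry": 0,"rz": 0,"x": 0,"y": 0,"z": 0,"hand": 0},
    {"rx": 0,"ry": 0,"rz": 0,"x": 0,"y": 0,"z": 0,"hand": 0},
    {"rx": 0,"ry": 0,"rz": 0,"x": 0,"y": 0,"z": 0,"hand": 0},
    {"rx": 0,"ry": 0,"rz": 0,"x": 0,"y": 0,"z": 0,"hand": 0},
    {"rx": 0,"ry": 0,"rz": 0,"x": 0,"y": 0,"z": 0,"hand": 0},
    {"rx": 0,"ry": 0,"rz": 0,"x": 0,"y": 0,"z": 0,"hand": 0},
    {"rx": 0,"ry": 0,"rz": 0,"x": 0,"y": 0,"z": 0,"hand": 0},
    {"rx": 0,"ry": 0,"rz": 0,"x": 0,"y": 0,"z": 0,"hand": 0},
    {"rx": 0,"ry": 0,"rz": 0,"x": 0,"y": 0,"z": 0,"hand": 0}
  ]
}}

```text
time_s: 5.08
tcp_pos: [514.1, -225.1, 133.8]
tcp_rot: [[-0.96, 0.0, -0.281], [0.281, -0.0, -0.96], [-0.0, -1.0, 0.0]]
ft_force: [0.2, 0.2, 0.4]
finger_gap: -0.0
```

{"method": "step_arm", "body": {
  "moves": [
    {"rx": 0,"ry": 0,"rz": 0,"x": 0,"y": 0,"z": 0,"hand": 0},
    {"rx": 0,"ry": 0,"rz": 0,"x": 0,"y": 0,"z": 0,"hand": 0},
    {"rx": 0,"ry": 0,"rz": 0,"x": 0,"y": 0,"z": 0,"hand": 0},
    {"rx": 0,"ry": 0,"rz": 0,"x": 0,"y": 0,"z": 0,"hand": 0},
    {"rx": 0,"ry": 0,"rz": 0,"x": 0,"y": 0,"z": 0,"hand": 0},
    {"rx": 0,"ry": 0,"rz": 0,"x": 0,"y": 0,"z": 0,"hand": 0},
    {"rx": 0,"ry": 0,"rz": 0,"x": 0,"y": 0,"z": 0,"hand": 0},
    {"rx": 0,"ry": 0,"rz": 0,"x": 0,"y": 0,"z": 0,"hand": 0},
    {"rx": 0,"ry": 0,"rz": 0,"x": 0,"y": 0,"z": 0,"hand": 0},
    {"rx": 0,"ry": 0,"rz": 0,"x": 0,"y": 0,"z": 0,"hand": 0},
    {"rx": 0,"ry": 0,"rz": 0,"x": 0,"y": 0,"z": 0,"hand": 0},
    {"rx": 0,"ry": 0,"rz": 0,"x": 0,"y": 0,"z": 0,"hand": 0}
  ]
}}

```text
time_s: 6.08
tcp_pos: [514.1, -225.1, 133.8]
tcp_rot: [[-0.96, 0.0, -0.281], [0.281, -0.0, -0.96], [-0.0, -1.0, 0.0]]
ft_force: [-0.1, 0.2, 0.5]
finger_gap: -0.2
```

```bash
python3 v.py 4
```

```text
6.1833 [ 514.08970523 -225.14512007  133.81404422] [ 0.52464783 -0.02921565 -0.34588338]
```

View pics/v4.png

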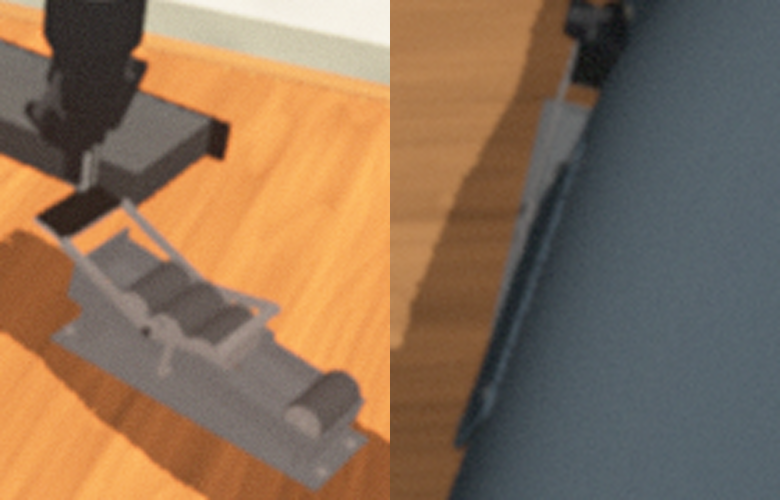

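The paddle is up, the gate is shut with three cells waiting behind it, and one cell is at the lip. Now the second press, with the same travel.

{"method": "step_arm", "body": {
  "moves": [
    {"rx": 0,"ry": 0,"rz": 0,"x": 0,"y": 0,"z": -10,"hand": 0},
    {"rx": 0,"ry": 0,"rz": 0,"x": 0,"y": 0,"z": -10,"hand": 0},
    {"rx": 0,"ry": 0,"rz": 0,"x": 0.6,"y": -0.2,"z": -10,"hand": 0},
    {"rx": 0,"ry": 0,"rz": 0,"x": 0.6,"y": -0.2,"z": -10,"hand": 0},
    {"rx": 0,"ry": 0,"rz": 0,"x": 0.6,"y": -0.2,"z": -10,"hand": 0},
    {"rx": 0,"ry": 0,"rz": 0,"x": 0.6,"y": -0.2,"z": -10,"hand": 0},
    {"rx": 0,"ry": 0,"rz": 0,"x": 0.6,"y": -0.2,"z": -10,"hand": 0},
    {"rx": 0,"ry": 0,"rz": 0,"x": 0.6,"y": -0.2,"z": -8,"hand": 0},
    {"rx": 0,"ry": 0,"rz": 0,"x": 0,"y": 0,"z": -4,"hand": 0},
    {"rx": 0,"ry": 0,"rz": 0,"x": 0,"y": 0,"z": -2,"hand": 0},
    {"rx": 0,"ry": 0,"rz": 0,"x": 0,"y": 0,"z": 0,"hand": 0},
    {"rx": 0,"ry": 0,"rz": 0,"x": 0,"y": 0,"z": 0,"hand": 0},
    {"rx": 0,"ry": 0,"rz": 0,"x": 0,"y": 0,"z": 0,"hand": 0},
    {"rx": 0,"ry": 0,"rz": 0,"x": 0,"y": 0,"z": 0,"hand": 0},
    {"rx": 0,"ry": 0,"rz": 0,"x": 0,"y": 0,"z": 0,"hand": 0},
    {"rx": 0,"ry": 0,"rz": 0,"x": 0,"y": 0,"z": 0,"hand": 0}
  ]
}}

```text
time_s: 7.52
tcp_pos: [517.5, -226.3, 51.1]
tcp_rot: [[-0.96, 0.001, -0.282], [0.282, -0.0, -0.96], [-0.001, -1.0, 0.0]]
ft_force: [-14.4, 6.6, 43.3]
finger_gap: 0.1
```

```bash
python3 v.py 5
```

```text
7.6167 [ 517.48679595 -226.27345421   51.11992167] [-14.02691728   5.91386551  43.72994263]
```

View pics/v5.png

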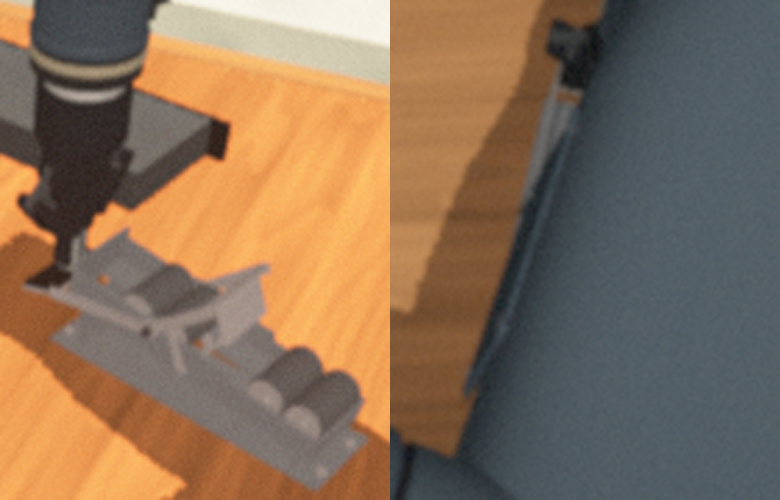

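Two cells are in the trough, at (285,380) and (320,400), and two are held back. The fingertip force of 43 N was higher than on the first press, so I'll release now and retreat well clear.

{"method": "step_arm", "body": {
  "moves": [
    {"rx": 0,"ry": 0,"rz": 0,"x": 0,"y": 0,"z": 4,"hand": 0},
    {"rx": 0,"ry": 0,"rz": 0,"x": -0.6,"y": 0.2,"z": 10,"hand": 0},
    {"rx": 0,"ry": 0,"rz": 0,"x": -0.6,"y": 0.2,"z": 10,"hand": 0},
    {"rx": 0,"ry": 0,"rz": 0,"x": -0.6,"y": 0.2,"z": 10,"hand": 0},
    {"rx": 0,"ry": 0,"rz": 0,"x": -0.6,"y": 0.2,"z": 10,"hand": 0},
    {"rx": 0,"ry": 0,"rz": 0,"x": -0.6,"y": 0.2,"z": 10,"hand": 0},
    {"rx": 0,"ry": 0,"rz": 0,"x": -0.6,"y": 0.2,"z": 10,"hand": 0},
    {"rx": 0,"ry": 0,"rz": 0,"x": 0,"y": 0,"z": 10,"hand": 0},
    {"rx": 0,"ry": 0,"rz": 0,"x": 0,"y": 0,"z": 10,"hand": 0},
    {"rx": 0,"ry": 0,"rz": 0,"x": 0,"y": 0,"z": 25,"hand": 0},
    {"rx": 0,"ry": 0,"rz": 0,"x": 0,"y": 0,"z": 25,"hand": 0},
    {"rx": 0,"ry": 0,"rz": 0,"x": 0,"y": 0,"z": 25,"hand": 0},
    {"rx": 0,"ry": 0,"rz": 0,"x": 0,"y": 0,"z": 20,"hand": 0},
    {"rx": 0,"ry": 0,"rz": 0,"x": -20,"y": -20,"z": 0,"hand": 0},
    {"rx": 0,"ry": 0,"rz": 0,"x": -25,"y": -20,"z": 0,"hand": 0},
    {"rx": 0,"ry": 0,"rz": 0,"x": -25,"y": -20,"z": 0,"hand": 0},
    {"rx": 0,"ry": 0,"rz": 0,"x": -25,"y": -20,"z": 0,"hand": 0},
    {"rx": 0,"ry": 0,"rz": 0,"x": -25,"y": -20,"z": 0,"hand": 0},
    {"rx": 0,"ry": 0,"rz": 0,"x": -25,"y": -20,"z": 0,"hand": 0},
    {"rx": 0,"ry": 0,"rz": 0,"x": -25,"y": -20,"z": 0,"hand": 0}
  ]
}}

```text
time_s: 9.28
tcp_pos: [342.9, -365.9, 229.3]
tcp_rot: [[-0.96, 0.0, -0.281], [0.281, -0.0, -0.96], [-0.0, -1.0, 0.0]]
ft_force: [-0.2, 0.2, 1.0]
finger_gap: 0.0
```

{"method": "step_arm", "body": {
  "moves": [
    {"rx": 0,"ry": 0,"rz": 0,"x": -25,"y": -20,"z": 0,"hand": 0},
    {"rx": 0,"ry": 0,"rz": 0,"x": -25,"y": -20,"z": 0,"hand": 0},
    {"rx": 0,"ry": 0,"rz": 0,"x": -25,"y": -20,"z": 0,"hand": 0},
    {"rx": 0,"ry": 0,"rz": 0,"x": -20,"y": -20,"z": 0,"hand": 0},
    {"rx": 0,"ry": 0,"rz": 0,"x": 0,"y": 0,"z": 0,"hand": 0},
    {"rx": 0,"ry": 0,"rz": 0,"x": 0,"y": 0,"z": 0,"hand": 0},
    {"rx": 0,"ry": 0,"rz": 0,"x": 0,"y": 0,"z": 0,"hand": 0},
    {"rx": 0,"ry": 0,"rz": 0,"x": 0,"y": 0,"z": 0,"hand": 0},
    {"rx": 0,"ry": 0,"rz": 0,"x": 0,"y": 0,"z": 0,"hand": 0},
    {"rx": 0,"ry": 0,"rz": 0,"x": 0,"y": 0,"z": 0,"hand": 0},
    {"rx": 0,"ry": 0,"rz": 0,"x": 0,"y": 0,"z": 0,"hand": 0},
    {"rx": 0,"ry": 0,"rz": 0,"x": 0,"y": 0,"z": 0,"hand": 0},
    {"rx": 0,"ry": 0,"rz": 0,"x": 0,"y": 0,"z": 0,"hand": 0},
    {"rx": 0,"ry": 0,"rz": 0,"x": 0,"y": 0,"z": 0,"hand": 0}
  ]
}}

```text
time_s: 10.45
tcp_pos: [249.2, -445.1, 228.8]
tcp_rot: [[-0.96, -0.0, -0.281], [0.281, 0.0, -0.96], [0.0, -1.0, -0.0]]
ft_force: [-0.4, 0.2, -0.1]
finger_gap: 0.2
```

```bash
python3 v.py 6
```

```text
10.55 [ 249.06661959 -445.11285156  228.79421   ] [0.41555558 0.05728433 0.38158977]
```

View pics/v6.png

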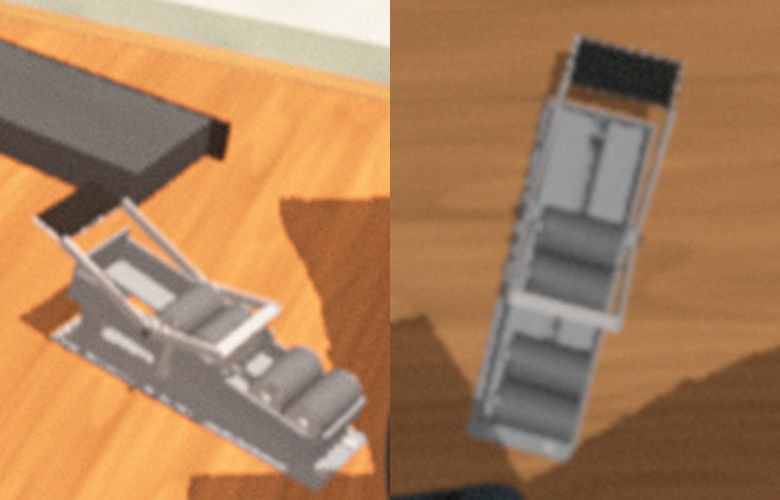

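Two cells lie in the trough (top crop, about (540,405) and (550,360)) and two wait behind the shut gate at about (575,235) and (570,275). The paddle is up and the arm is clear. Handing in.

Run:
```python
from plant import env
print(env.job_done())
```

```text
the job is handed in; nothing more can be done
None
```

I pressed the D feeder's paddle fully down twice with the shut fingertips and let it come right up each time. I handed the job in at about 10.6 s.

- **Cells:** My last pictures, from both cameras, show two D cells in the trough and two behind the shut gate. The paddle is up and the arm is well clear. After the first press I waited about 2 s, and one cell was in the trough with three behind the gate.
- **Force:** The second press reached about 43 N on the fingertips at the stop, against about 21 N on the first. That is well under the 120 N wrist limit. The 40 N limit is for the arm and the gripper's body, and only the fingertips should have been touching.
- **Refused call:** My first move call was refused because its rows lacked some keys. Nothing moved.
- **Not checked:** I judged the cell positions and the paddle height by eye, without measuring them. My final pictures did not cover the AA feeder, lamp, tape or connector, but the arm never went near them.

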